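Uncover a display tray and slide it under the riser

TASK

Get the covered tray of show rolls ready for the counter: lift its cover off by the ridge and lay it, without dropping it, squarely on top of the pile of spare covers. Then carry the tray level (its middle fin is the grip for that), set it down in line with the wire riser's open mouth with only its far end just under the riser, and let go. Last, take hold again at its front hoop handle and slide it straight in along the counter until it meets the stop at the back, leaving the pile of covers neat and the jar and mug where they are.

Things in the scene. Friction and masses are not known exactly. Their poses are not given: they have to be found in the camera images.
- tray: Black tray, 200 (x) by 120 (y) mm, base 8 mm thick, rim 6 mm wide up to z = 16 mm; 0.45 kg. Origin: centre of underside, z up; -x is its front (hoop) end, roughly towards the robot. Steel fin in the middle. Four bread-roll show pieces, 32 mm across, top at z = 33 mm, are fixed to it at x = +-37, y = +-26 mm. It starts on the counter, under the cover.
- tray_fin (a point): Middle of the top edge of the tray's centre fin, 34 mm above the tray's underside. The fin is 10 mm thick (y), 50 mm long (x), rises 26 mm above the base and is over the centre of mass: grip it across y, between the rolls. It is so low that a gripper holding it would run into the riser's top before the tray is home.
- tray_handle (a point): Centre of the top bar of the hoop handle at the tray's front end, 92 mm from the tray's centre towards -x and 65 mm above the underside. The bar is 10 mm thick (x), 70 mm long (y) and 22 mm tall (54 to 76 mm above the underside), on two 10 mm uprights at y = +-30 mm.
- cover: The cover on the tray: upside-down aluminium box, 140 (x) by 100 (y) by 40 mm tall, walls 4 mm, open below, 0.18 kg, loose. Origin: centre of its open underside, z up. It stands on the tray's base inside the rim (underside 8 mm above the tray's), over the rolls and fin: lift it straight up by 40 mm or more before moving sideways.
- cover_handle (a point): Middle of the top of the cover's black ridge handle, 64 mm above the cover's underside. The ridge is 60 mm long (x), 12 mm thick (y) and 24 mm tall (40 to 64 mm above the underside). Grip it across y.
- spare_low: Bottom cover of the pile of two spare covers, the same shape and size as the cover (ridge included), loose on the counter. Origin: centre of its open underside, z up, x along its length.
- spare_top: Upper cover of the pile of two, same shape, resting on spare_low's top plate. Origin: centre of its open underside, 40 mm above spare_low's. A cover laid on top of it has its underside 40 mm above this origin; the ridge below fits inside the hollow of the one above.
- riser: Steel wire riser fixed to the counter, 110 mm deep (x), 166 mm wide (y), 110 mm tall; inside 150 mm wide, 100 mm high; open at its -x side, towards the robot. Side rails 22 mm high guide the tray. Origin: centre of its footprint at counter height. Tray home: x along the riser's x, hoop on the -x side, tray centre at x = -55 mm here.
- riser_mouth (a point): Middle of the riser's open front edge at counter height, 55 mm from the riser's origin towards -x.
- riser_stop (a point): Middle of the front face of the stop bar (30 mm high) across the back of the riser, 15 mm above the counter, 45 mm from the riser's origin towards +x. The tray's far end (x = +100 mm on the tray) meets it when home.
- jar: Bystander: glass jar, 72 mm across, 85 mm tall; origin at the centre of its underside.
- mug: Bystander: white mug, 76 mm across, 85 mm tall; origin at the centre of its underside.
Not all that is in view belongs to the job. Leave any blue, red or yellow look-alike of the tray alone.

How it is judged:
By the outcome, as a careful person would: the job done as asked, in the order asked, and still so for the second after the job is handed in, with the robot touching nothing.
It also fails if it takes over 72 s, if anything falls off the work surface, if the arm or the gripper's body presses on something with over 40 N, if the wrist force passes 120 N, or if a joint passes its speed limit or range.

ROBOT

A 7-joint arm with a two-finger parallel gripper is mounted at the origin on the work surface. World frame = base frame: x ahead of the robot, y to its left, z up, the work surface at z = 0. Lengths are in m, angles in rad, forces in N, time in s.
With the tool pointing down it reaches from about 0.4 to 0.875 m from the base axis. Payload 4.4 kg.
Tool frame: the origin (TCP) lies at the very end of the fingers, on their centre line; the grasp point (between the pads) lies 19 mm behind it; z points along the fingers, y is the line along which they close (so a half turn about z gives the same grasp; the last joint's range is limited). The gripper opens to 85 mm and grips with 20 to 120 N. Pads are 22 mm wide; open, the fingers measure 114 mm over their backs; the gripper's body (76 mm by 85 mm) begins 54 mm behind the grasp point. The pads swing forward as they close: fully open they stand 13 mm farther back than shut.
Start: joints at [1.109, 0.628, 0.038, 1.517, -0.027, 0.996, -0.02], TCP at [0.251, -0.6, 0.231] pointing down, gripper open.
Joint ranges: [-3.06, 3.06], [-0.37, 2.12], [-1.25, 1.32], [0.18, 2.47], [-1.1, 4.24], [0.23, 1.98], [-2.94, 2.94]. Speed limits (rad/s): [2.57, 2.57, 3.14, 3.14, 3.14, 3.14, 3.14].

INTERFACE

Orientations are given as a unit quaternion [w, x, y, z].
In Python, from cell import robot gives the robot as it stands.
- The arm moves only by the shell command python3 -m inch 'ROWS' [OPENING]. ROWS is JSON, a list of rows, each a list of 6 numbers: the shift along the world's x, y, z in m, then the turn, a rotation vector about the world's x, y, z in rad. A call has exactly 10 rows; each row shifts and turns the commanded pose from where the row before left it; what a row does not reach is not made up. A row lasts 1/12 s, in which the tool goes at most 41.7 mm and 7.16 degrees, less where a joint would pass 70% of its speed; a pose out of reach is approached as far as the arm can. A call is refused whole if a number of a shift passes 0.0417 or a number of a turn 0.125, either way. A call with a gripper value outside its range is refused whole. OPENING is the opening, from 0 (shut) to 1 (fully open), set as the call begins (- or left out, the last holds). The fingers move at their own pace and stop on an object; the grip force is fixed at half the most. Time passes only in rows, so rows that do not move let the fingers close, or fill a call up. It gives the time, the measured TCP pose, the force, the opening and the grip force at its end, in the units of the state.
- robot.state(): the state, without advancing time (a new reading comes with each control period).
- robot.get_image(name): name is "side" or "top" or "wrist"; returns (picture, depth): 480x640x3 uint8, red, green, blue; 480x640 float32, m along the optical axis (not along the pixel's ray), 0 where there is no reading.
- robot.camera_model(name): a dict with "camera_matrix" (3x3 intrinsics, pixels), "pose" (4x4, takes a point from camera to world coordinates). Camera axes: x right, y down, z forward; pixel columns grow to the right and rows downward; lengths in m; the calibration is good to about 2 mm. A picture is of the moment at which its call begins: read the wrist's pose just before it. camera_model takes no time and is no camera call; for the wrist camera it gives the pose at the moment of the call.
- robot.hand_in(): hands the job in; it is judged then, once.
The state is a dict: "time": time; "joint_pos": joint angles; "joint_velocities": joint speeds; "effort": joint torques, N m; "tool_pos": TCP position; "ee_rot": TCP orientation; "ft_force": force on the tool from outside, world axes, zero at the start; "moment": the same for the moment, N m; "gripper_width": opening from 0.0 (shut) to 1.0 (fully open); "grip_force": force on a finger pad.
Only numpy, scipy, OpenCV 4.12 (cv2) and the standard library are available. Lean on these libraries where they do the work, as an engineer would, in place of code of your own. Each camera call takes 0.05 s, during which the arm holds its last target. There are 200 camera calls.

## Working session

There is one attempt and no reset: what is moved stays moved. The work goes in short steps, Python scripts to look and compute and a shell command to move; the robot and the scene stay as the last step left them, time stands still between calls to the robot, and variables do not carry over. Pictures are saved under pics/ and viewed, at most 14 in all, crops included, and the job is handed in when it is done.

```bash
mkdir -p pics; ls
python3 - <<'E'
from cell import robot
import cv2,numpy as np
s=robot.state();print({k:np.round(v,3).tolist() for k,v in s.items()})
for n in("top","side"):
    m=robot.camera_model(n);print(n,np.round(m["camera_matrix"],1).tolist(),np.round(m["pose"],3).tolist())
    p,d=robot.get_image(n);cv2.imwrite(f"pics/{n}0.png",p[:,:,::-1]);np.savez(f"{n}0.npz",p=p,d=d,K=m["camera_matrix"],T=m["pose"])
E
```

```text
pics
{'time': 0.0, 'joint_pos': [1.109, 0.629, 0.038, 1.518, -0.027, 0.996, -0.02], 'joint_velocities': [-0.001, 0.0, 0.001, -0.002, -0.001, 0.0, -0.001], 'effort': [0.001, -56.34, 1.226, -19.345, 0.011, 0.01, -0.0], 'tool_pos': [0.25, -0.599, 0.23], 'ee_rot': [-0.001, 0.98, 0.197, -0.0], 'ft_force': [-0.326, -0.499, 1.362], 'moment': [-0.03, -0.016, -0.003], 'grip_force': 0.0, 'gripper_width': 0.999}
top [[443.6, 0.0, 323.7], [0.0, 443.6, 239.0], [0.0, 0.0, 1.0]] [[0.111, -0.971, 0.211, 0.301], [-0.994, -0.108, 0.029, -0.128], [-0.006, -0.213, -0.977, 0.986], [0.0, 0.0, 0.0, 1.0]]
side [[483.0, 0.0, 322.2], [0.0, 483.0, 236.2], [0.0, 0.0, 1.0]] [[-0.923, -0.28, 0.263, 0.121], [-0.385, 0.649, -0.656, 0.749], [0.013, -0.707, -0.707, 0.973], [0.0, 0.0, 0.0, 1.0]]
```

View pics/top0.png

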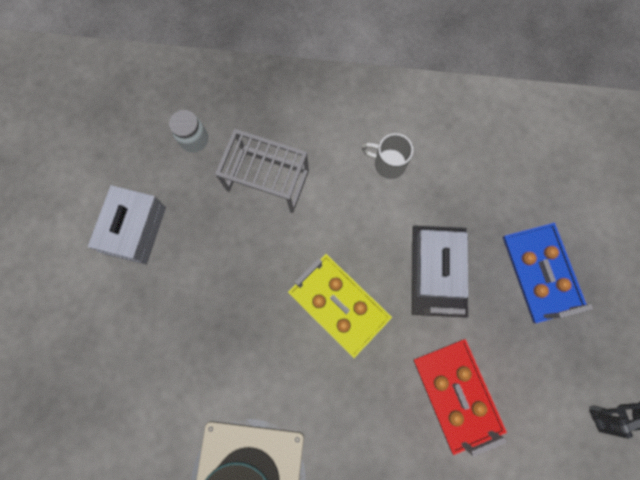

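View pics/side0.png

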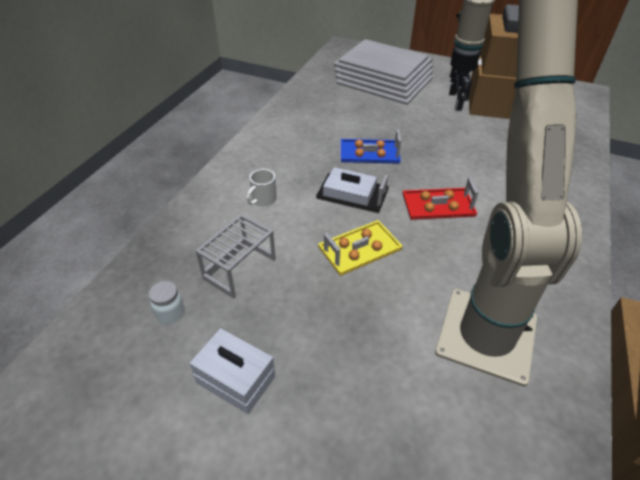

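The covered black tray at top (440,270) is the target: it is the only black tray and the only one with a cover. The look-alikes are blue (545,272), red (460,397) and yellow (340,305). The pile is at (125,222), the riser at (263,165), the jar at (187,130) and the mug at (393,153). Next I measure, and confirm with one crop.

```bash
cat > h.py <<'E'
import numpy as np,cv2
from cell import robot
def grab(n):
    m=robot.camera_model(n);p,d=robot.get_image(n);return p,d,np.array(m["camera_matrix"]),np.array(m["pose"])
def cast(uv,K,T,z):
    uv=np.atleast_2d(np.asarray(uv,float));r=np.c_[uv,np.ones(len(uv))]@np.linalg.inv(K).T@T[:3,:3].T
    return T[:3,3]+r*((z-T[2,3])/r[:,2])[:,None]
def cloud(d,K,T):
    v,u=np.indices(d.shape);c=np.stack([(u-K[0,2])/K[0,0]*d,(v-K[1,2])/K[1,1]*d,d],-1)
    return c@T[:3,:3].T+T[:3,3]
def rect(mask,K,T,z):
    """min-area rectangle, in world mm, of the largest blob of mask cast on plane z"""
    cs,_=cv2.findContours(mask.astype(np.uint8),cv2.RETR_EXTERNAL,cv2.CHAIN_APPROX_NONE)
    c=max(cs,key=cv2.contourArea)[:,0];w=cast(c,K,T,z)[:,:2]
    (x,y),(a,b),t=cv2.minAreaRect((w*1000).astype(np.float32))
    if b>a:a,b,t=b,a,t+90
    return np.round([x,y,a,b,(t+90)%180-90],1)
E
python3 - <<'E'
from h import *
for n in("top","side"):
    z=np.load(n+"0.npz");p,d,K,T=z["p"].astype(int),z["d"],z["K"],z["T"];P=cloud(d,K,T);g=p.mean(2)
    sat=p.max(2)-p.min(2)
    if n=="top": B=dict(tray=(395,215,485,325),pile=(80,178,172,270),riser=(205,120,320,215),jar=(160,100,215,160),mug=(355,125,420,185))
    else: B=dict(tray=(312,165,395,215),pile=(185,325,280,412),riser=(190,210,280,300),jar=(145,278,188,325),mug=(240,165,280,208))
    for k,(a,b,c,e) in B.items():
        roi=np.zeros(g.shape,bool);roi[b:e,a:c]=1;Z=P[...,2]
        def show(s,m,h):
            if m.sum()>15: print(n,k,s,rect(m&roi,K,T,h),"medZ",np.round(np.median(Z[m&roi])*1000,1))
        if k in("tray","pile"):
            hp=.048 if k=="tray" else .080
            show("plate",(abs(Z-hp)<.008)|(Z>hp)&(Z<hp+.035),hp)
            show("ridge",(g<60)&(Z>hp),hp+.024)
            if k=="tray": show("all",(g<70)|(Z>.03),.012); show("hoop",(abs(Z-.074)<.008)&(g>90),.076)
        else: 
            h=.11 if k=="riser" else .085
            show("top",(abs(Z-h)<.01),h)
z=np.load("top0.npz");p=z["p"]
a=cv2.resize(p[205:325,395:485],None,fx=4,fy=4,interpolation=2);b=cv2.resize(p[105:225,205:320],None,fx=4,fy=4,interpolation=2)
cv2.imwrite("pics/crop1.png",np.hstack([a,b])[:,:800,::-1])
E
```

```text
top tray plate [ 479.7 -359.9  140.7  100.7    3.7] medZ 46.3
top tray ridge [ 478.4 -356.6   50.7    8.3    3.1] medZ 69.0
top tray all [ 470.9 -360.9  196.9  121.     2.9] medZ 45.5
top tray hoop [ 377.7 -365.    68.7   10.2  -86.5] medZ 73.5
top pile plate [488.1 329.  139.8 102.6  -7.9] medZ 78.3
top pile ridge [487.4 324.5  54.9  16.5  -8. ] medZ 100.3
top riser top [637.2  48.2 167.  111.7  77.3] medZ 107.1
top jar top [721.6 237.1  65.   61.3  51.3] medZ 82.3
top mug top [ 709.5 -232.5   76.9   73.9    4.9] medZ 81.2
side tray plate [ 477.7 -356.7  142.2  113.     2.7] medZ 49.3
side tray ridge [ 476.  -350.1   53.2   25.3    5.3] medZ 67.1
side tray all [ 472.4 -382.4  202.2  183.8    6.9] medZ 47.3
side tray hoop [ 375.7 -366.3   71.7   12.2  -85.5] medZ 75.7
side pile plate [486.1 332.4 143.6 103.1  -7.8] medZ 80.3
side pile ridge [483.9 335.5  61.2  14.   -8.2] medZ 102.7
side riser top [635.1  50.8 172.  117.4  77.4] medZ 109.2
side jar top [720.4 242.2  69.5  61.6 -48.3] medZ 84.7
side mug top [ 707.7 -230.1   86.9   73.5  -61.4] medZ 82.3
```

View pics/crop1.png

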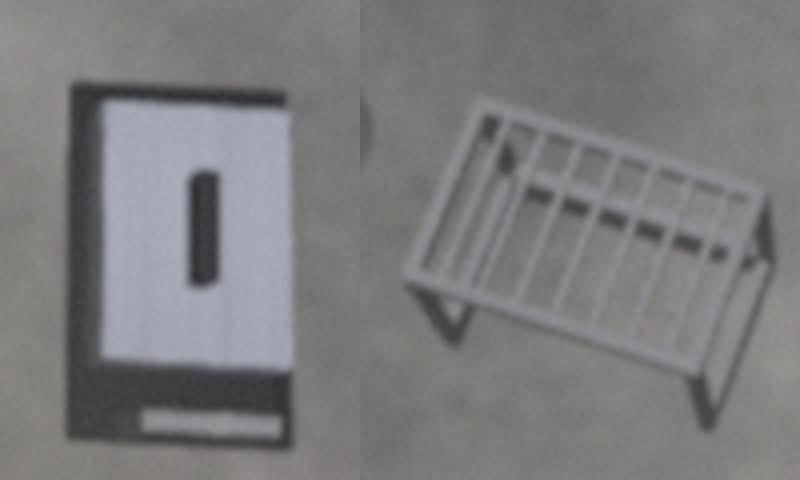

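The crop confirms it: black tray, aluminium cover and black ridge at crop (203,228). The riser's open mouth is at the bottom and its stop bar at the back. All sizes match the figures given. I'll move above the ridge.

```bash
python3 -m inch '[[0.0228,0.0241,-0.004,0,0,-0.034],[0.0228,0.0241,-0.004,0,0,-0.034],[0.0228,0.0241,-0.004,0,0,-0.034],[0.0228,0.0241,-0.004,0,0,-0.034],[0.0228,0.0241,-0.004,0,0,-0.034],[0.0228,0.0241,-0.004,0,0,-0.034],[0.0228,0.0241,-0.004,0,0,-0.034],[0.0228,0.0241,-0.004,0,0,-0.034],[0.0228,0.0241,-0.004,0,0,-0.034],[0.0228,0.0241,-0.004,0,0,-0.034]]' 1
python3 -m inch '[[0,0,-0.01,0,0,0],[0,0,-0.01,0,0,0],[0,0,-0.01,0,0,0],[0,0,-0.01,0,0,0],[0,0,0,0,0,0],[0,0,0,0,0,0],[0,0,0,0,0,0],[0,0,0,0,0,0],[0,0,0,0,0,0],[0,0,0,0,0,0]]'
cat >> h.py <<'E'
def yaw():
    q=np.array(robot.state()["ee_rot"]);return np.degrees(2*np.arctan2(q[2],q[1]))
E
python3 - <<'E'
from h import *
s=robot.state();print(np.round(s["tool_pos"],4),np.round(s["ee_rot"],4),yaw(),np.round(s["ft_force"],1))
p,d,K,T=grab("wrist");print(np.round(T,3).tolist())
cv2.imwrite("pics/w1.png",p[:,:,::-1]);P=cloud(d,K,T);Z=P[...,2];g=p.mean(2)
print(rect((abs(Z-.048)<.008)&(g>90),K,T,.048));m=(g<60)&(Z>.055)&(Z<.085);print(rect(m,K,T,.072))
E
```

```text
time: 0.93
tool_pos: [0.4793, -0.3572, 0.1908]
ee_rot: [-0.0, 1.0, 0.027, -0.0]
ft_force: [0.5, 0.9, 0.9]
gripper_width: 1.002
grip_force: 0.0
time: 1.77
tool_pos: [0.4788, -0.3591, 0.1518]
ee_rot: [0.0, 1.0, 0.028, 0.0]
ft_force: [-0.4, 0.4, 0.0]
gripper_width: 1.002
grip_force: 0.0
[ 0.4788 -0.3591  0.1518] [3.000e-04 9.996e-01 2.780e-02 4.000e-04] 3.1817782153937184 [-0.4  0.4  0. ]
[[0.055, -0.951, -0.305, 0.558], [-0.998, -0.052, -0.017, -0.354], [0.0, 0.305, -0.952, 0.294], [0.0, 0.0, 0.0, 1.0]]
[ 483.9 -359.4  139.    99.4    3. ]
[ 485.9 -359.    61.4   11.     3.7]
```

View pics/w1.png

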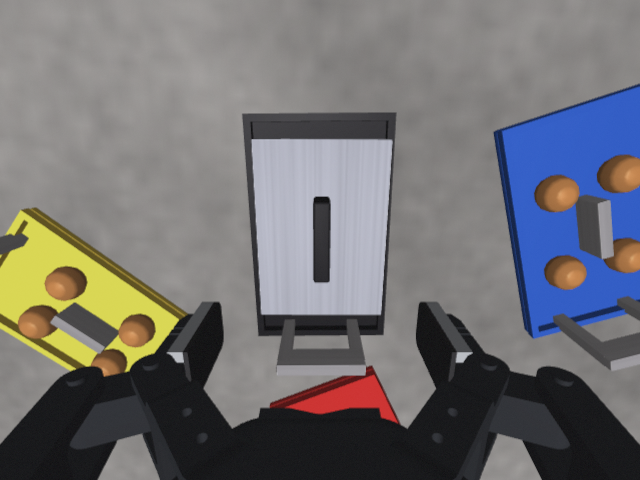

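The wrist view shows the ridge at (321,240), centred between the fingers and parallel to them. I'll go down and grip.

```bash
python3 -m inch '[[0.001,0,-0.015,0,0,0],[0.001,0,-0.015,0,0,0],[0.001,0,-0.015,0,0,0],[0,0,-0.015,0,0,0],[0,0,-0.012,0,0,0],[0,0,-0.012,0,0,0],[0,0,-0.01,0,0,0],[0,0,-0.0055,0,0,0],[0,0,0,0,0,0],[0,0,0,0,0,0]]'
python3 -m inch '[[0,0,0,0,0,0],[0,0,0,0,0,0],[0,0,0,0,0,0],[0,0,0,0,0,0],[0,0,0,0,0,0],[0,0,0,0,0,0],[0,0,0,0,0,0],[0,0,0,0,0,0],[0,0,0,0,0,0],[0,0,0,0,0,0]]' 0
```

```text
time: 2.65
tool_pos: [0.4817, -0.3588, 0.0518]
ee_rot: [-0.0, 1.0, 0.028, -0.0]
ft_force: [-0.6, -1.1, -0.6]
gripper_width: 1.001
grip_force: 0.0
time: 3.48
tool_pos: [0.4819, -0.3592, 0.0523]
ee_rot: [0.0, 1.0, 0.028, 0.0]
ft_force: [-0.7, -0.7, 5.2]
gripper_width: 0.122
grip_force: 60.2
```

```bash
python3 -m inch '[[0,0,0.005,0,0,0],[0,0,0.01,0,0,0],[0,0,0.014,0,0,0],[0,0,0.018,0,0,0],[0,0,0.02,0,0,0],[0,0,0.02,0,0,0],[0,0,0.02,0,0,0],[0,0,0.018,0,0,0],[0,0,0.01,0,0,0],[0,0,0.005,0,0,0]]'
python3 - <<'E'
from h import *
s=robot.state();print(s["tool_pos"],s["grip_force"],s["gripper_width"],yaw())
p,d,K,T=grab("wrist");cv2.imwrite("pics/w2.png",p[:,:,::-1]);h=s["tool_pos"][2]-.0523
P=cloud(d,K,T);Z=P[...,2];g=p.mean(2);print(h,rect((abs(Z-.048-h)<.012)&(g>90),K,T,.048+h))
for n,b in(("top",(395,150,500,325)),("side",(290,80,420,215))):
    p,d,K,T=grab(n);cv2.imwrite(f"pics/{n}2.png",p[:,:,::-1]);Z=cloud(d,K,T)[...,2];r=np.zeros(Z.shape,bool);r[b[1]:b[3],b[0]:b[2]]=1
    print(n,rect(r&(Z>.012)&(Z<.12)&(p.max(2)-p.min(2)<25)&(p.mean(2)<75),K,T,.012))
E
```

```text
time: 4.32
tool_pos: [0.4821, -0.359, 0.1935]
ee_rot: [0.001, 1.0, 0.028, 0.001]
ft_force: [0.7, -0.3, -2.3]
gripper_width: 0.123
grip_force: 59.3
[ 0.48208489 -0.35895451  0.19352207] 59.28723871707916 0.12279143358137386 3.2036917082691527
0.1412220747824977 [ 505.3 -356.8   99.1   97.8  -86.9]
top [ 548.7 -314.6   36.1   35.6  -86.1]
side [ 469.8 -362.7  200.7  127.1    3.2]
```

View pics/w2.png

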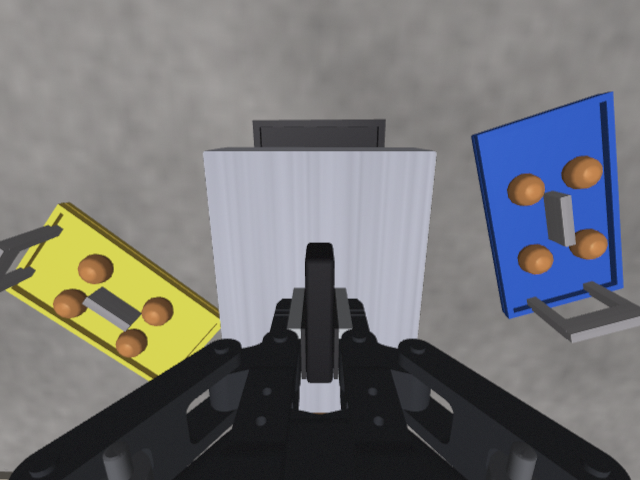

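The wrist view shows the cover held level, with its far edge at row 150, and the tray left behind. I'll carry the cover over to the pile.

```bash
python3 -m inch '[[0,0.012,0,0,0,-0.0098],[0,0.024,0,0,0,-0.0098],[0,0.034,0,0,0,-0.0098],[0,0.0385,0,0,0,-0.0098],[0,0.0385,0,0,0,-0.0098],[0.001,0.0385,0,0,0,-0.0098],[0.001,0.0385,0,0,0,-0.0098],[0.001,0.0385,0,0,0,-0.0098],[0.001,0.0385,0,0,0,-0.0098],[0,0.0385,0,0,0,-0.0098]]'
python3 -m inch '[[0.001,0.0385,0,0,0,-0.0098],[0.001,0.0385,0,0,0,-0.0098],[0.001,0.0385,0,0,0,-0.0098],[0.001,0.0385,0,0,0,-0.0098],[0,0.0385,0,0,0,-0.0098],[0,0.0385,0,0,0,-0.0098],[0,0.0385,0,0,0,-0.0098],[0,0.037,0,0,0,-0.0098],[0,0.027,0,0,0,-0.0098],[0,0.016,0,0,0,-0.0098]]'
python3 -m inch '[[0,0,0,0,0,0],[0,0,0,0,0,0],[0,0,0,0,0,0],[0,0,0,0,0,0],[0,0,0,0,0,0],[0,0,0,0,0,0],[0,0,0,0,0,0],[0,0,0,0,0,0],[0,0,0,0,0,0],[0,0,0,0,0,0]]'
python3 - <<'E'
from h import *
s=robot.state();print(s["tool_pos"],s["grip_force"],yaw());h=s["tool_pos"][2]-.0523
for n,b in(("wrist",(0,0,640,480)),("side",(120,200,320,420)),("top",(60,150,260,290))):
    p,d,K,T=grab(n);cv2.imwrite(f"pics/{n}3.png",p[:,:,::-1]);Z=cloud(d,K,T)[...,2];r=np.zeros(Z.shape,bool);r[b[1]:b[3],b[0]:b[2]]=1
    g=p.mean(2)
    for k,z in(("held",.048+h),("pile",.08)):
        try: print(n,k,rect(r&(abs(Z-z)<.012)&(g>90),K,T,z))
        except Exception as e: print(n,k,e)
E
```

```text
time: 5.3
tool_pos: [0.4842, -0.0165, 0.1909]
ee_rot: [-0.0, 1.0, -0.021, -0.001]
ft_force: [0.9, -0.4, -1.5]
gripper_width: 0.121
grip_force: 59.3
time: 6.13
tool_pos: [0.4867, 0.3355, 0.1903]
ee_rot: [-0.001, 0.998, -0.068, -0.001]
ft_force: [-0.2, -0.1, -1.9]
gripper_width: 0.124
grip_force: 59.3
time: 6.97
tool_pos: [0.4897, 0.3302, 0.1919]
ee_rot: [-0.0, 0.998, -0.07, 0.0]
ft_force: [-0.4, -0.5, -1.4]
gripper_width: 0.127
grip_force: 59.3
[0.48968489 0.33017434 0.19188824] 59.30058002471924 -8.043549816684582
wrist held [512.7 327.8  99.   97.8  81.9]
wrist pile [559.7 323.8  99.2   2.1  81.9]
side held [485.6 331.4 146.1 105.2  -7.6]
side pile [485.7 333.1 144.5 104.4  -7.8]
top held [488.2 325.9 139.8 103.7  -8.1]
top pile [487.9 328.2 140.2 102.8  -8. ]
```

View pics/side3.png

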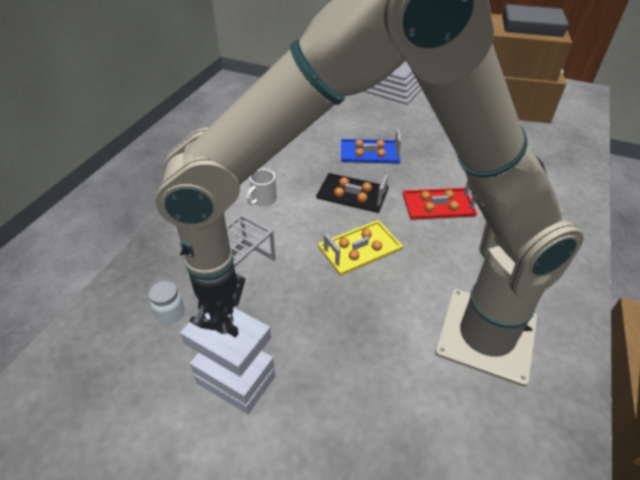

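The side view shows the held cover squarely above the pile at about (230,350). All three views say it should go 2 mm further in +y. I'll lower it.

```bash
python3 -m inch '[[0,0.002,0,0,0,0],[0,0,-0.005,0,0,0],[0,0,-0.01,0,0,0],[0,0,-0.012,0,0,0],[0,0,-0.012,0,0,0],[0,0,-0.01,0,0,0],[0,0,-0.009,0,0,0],[0,0,-0.005,0,0,0],[0,0,-0.002,0,0,0],[0,0,0,0,0,0]]'
python3 -m inch '[[0,0,-0.0005,0,0,0],[0,0,-0.0005,0,0,0],[0,0,-0.0005,0,0,0],[0,0,-0.0005,0,0,0],[0,0,-0.0005,0,0,0],[0,0,0,0,0,0],[0,0,0,0,0,0],[0,0,0,0,0,0],[0,0,0,0,0,0],[0,0,0,0,0,0]]'
```

```text
time: 7.95
tool_pos: [0.4895, 0.3321, 0.1263]
ee_rot: [0.0, 0.998, -0.07, -0.0]
ft_force: [0.1, 0.1, -1.5]
gripper_width: 0.124
grip_force: 59.3
time: 8.78
tool_pos: [0.4896, 0.3323, 0.1243]
ee_rot: [0.0, 0.998, -0.07, 0.0]
ft_force: [-0.4, 0.5, -1.8]
gripper_width: 0.124
grip_force: 59.2
```

```bash
python3 -m inch '[[0,0,-0.0003,0,0,0],[0,0,-0.0003,0,0,0],[0,0,-0.0003,0,0,0],[0,0,-0.0003,0,0,0],[0,0,0,0,0,0],[0,0,0,0,0,0],[0,0,0,0,0,0],[0,0,0,0,0,0],[0,0,0,0,0,0],[0,0,0,0,0,0]]'
```

```text
time: 9.62
tool_pos: [0.4897, 0.3323, 0.1242]
ee_rot: [-0.0, 0.998, -0.07, 0.0]
ft_force: [-3.3, -1.3, 7.6]
gripper_width: 0.129
grip_force: 60.7
```

```bash
python3 -m inch '[[0,0,0.0005,0,0,0],[0,0,0,0,0,0],[0,0,0,0,0,0],[0,0,0,0,0,0],[0,0,0,0,0,0],[0,0,0,0,0,0],[0,0,0,0,0,0],[0,0,0,0,0,0],[0,0,0,0,0,0],[0,0,0,0,0,0]]' 0.7
python3 -m inch '[[0,0,0.005,0,0,0],[0,0,0.01,0,0,0],[0,0,0.015,0,0,0],[0,0,0.02,0,0,0],[0,0,0.02,0,0,0],[0,0,0.01,0,0,0],[0,0,0,0,0,0],[0,0,0,0,0,0],[0,0,0,0,0,0],[0,0,0,0,0,0]]'
python3 - <<'E'
from h import *
for n,b in(("wrist",(0,0,640,480)),("side",(150,280,320,430)),("top",(60,150,260,290))):
    p,d,K,T=grab(n);cv2.imwrite(f"pics/{n}4.png",p[:,:,::-1]);Z=cloud(d,K,T)[...,2];r=np.zeros(Z.shape,bool);r[b[1]:b[3],b[0]:b[2]]=1
    print(n,rect(r&(abs(Z-.12)<.01)&(p.mean(2)>90),K,T,.12))
    if n=="side": cv2.imwrite("pics/pile4.png",cv2.resize(p[270:430,150:330],None,fx=3,fy=3,interpolation=2)[:,:,::-1])
E
```

```text
time: 10.45
tool_pos: [0.4896, 0.3323, 0.1236]
ee_rot: [-0.0, 0.998, -0.07, 0.0]
ft_force: [0.6, 0.2, -0.3]
gripper_width: 0.703
grip_force: 0.0
time: 11.28
tool_pos: [0.4889, 0.3318, 0.2024]
ee_rot: [0.001, 0.998, -0.07, -0.001]
ft_force: [-0.0, -0.0, 0.0]
gripper_width: 0.7
grip_force: 0.0
wrist [492.1 332.8 139.   99.3  -8.1]
side [486.1 332.4 144.3 103.7  -8.1]
top [488.3 328.3 139.8 103.6  -8.1]
```

View pics/pile4.png

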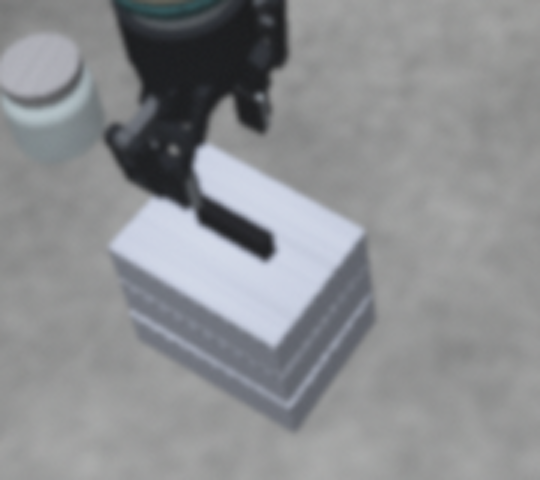

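The crop shows the three covers stacked flush, and the measured pose matches the pile to under 1 mm. I'll go back to the tray's fin.

```bash
python3 -m inch '[[-0.001,-0.012,0,0,0,0.0098],[-0.001,-0.024,0,0,0,0.0098],[-0.001,-0.034,0,0,0,0.0098],[-0.001,-0.0385,0,0,0,0.0098],[-0.001,-0.0385,0,0,0,0.0098],[-0.001,-0.0385,0,0,0,0.0098],[-0.001,-0.0385,0,0,0,0.0098],[-0.001,-0.0385,0,0,0,0.0098],[-0.001,-0.0385,0,0,0,0.0098],[-0.001,-0.0385,0,0,0,0.0098]]' 0.7
python3 -m inch '[[-0.001,-0.0385,0,0,0,0.0098],[-0.001,-0.0385,0,0,0,0.0098],[-0.001,-0.0385,0,0,0,0.0098],[-0.001,-0.0385,0,0,0,0.0098],[-0.001,-0.0385,0,0,0,0.0098],[-0.001,-0.0385,0,0,0,0.0098],[-0.001,-0.0385,0,0,0,0.0098],[0,-0.038,0,0,0,0.0098],[0,-0.029,0,0,0,0.0098],[0,-0.016,0,0,0,0.0098]]'
python3 -m inch '[[0,0,-0.01,0,0,0],[0,0,-0.02,0,0,0],[0,0,-0.01,0,0,0],[0,0,0,0,0,0],[0,0,0,0,0,0],[0,0,0,0,0,0],[0,0,0,0,0,0],[0,0,0,0,0,0],[0,0,0,0,0,0],[0,0,0,0,0,0]]'
python3 - <<'E'
from h import *
s=robot.state();print(s["tool_pos"],yaw())
p,d,K,T=grab("wrist");cv2.imwrite("pics/w5.png",p[:,:,::-1]);Z=cloud(d,K,T)[...,2];p=p.astype(int);g=p.mean(2);sat=p.max(2)-p.min(2)
r=np.zeros(g.shape,bool);r[60:330,200:430]=1
print("fin",rect(r&(abs(Z-.034)<.006)&(sat<25),K,T,.034))
m=(p[...,0]-p[...,2]>40)&(Z>.008)&(Z<.05)&r
for c in cv2.findContours(m.astype(np.uint8),0,1)[0]:
    if cv2.contourArea(c)>100:print("roll",np.round(cast(c[:,0].mean(0),K,T,.02)*1000,1))
print("hoop",rect((abs(Z-.074)<.006)&(sat<25),K,T,.076))
print("tray",rect(r&(g<75)&(Z<.03),K,T,.016))
E
```

```text
time: 12.27
tool_pos: [0.4785, -0.0099, 0.2036]
ee_rot: [0.0, 1.0, -0.021, -0.0]
ft_force: [0.2, -0.9, -0.2]
gripper_width: 0.7
grip_force: 0.0
time: 13.1
tool_pos: [0.47, -0.3653, 0.2035]
ee_rot: [0.001, 1.0, 0.026, -0.0]
ft_force: [0.9, -0.7, -0.5]
gripper_width: 0.703
grip_force: 0.0
time: 13.93
tool_pos: [0.4729, -0.3598, 0.1641]
ee_rot: [0.0, 1.0, 0.028, 0.0]
ft_force: [0.9, -0.2, 0.2]
gripper_width: 0.701
grip_force: 0.0
[ 0.47287247 -0.35981954  0.16409929] 3.205233327405159
fin [ 473.8 -359.    50.     9.5    3.2]
roll [[ 438.1 -387.1   20. ]]
roll [[ 434.7 -335.5   20. ]]
roll [[ 511.7 -382.3   20. ]]
roll [[ 508.6 -330.5   20. ]]
hoop [ 384.8 -364.7   69.    15.1  -86.8]
tray [ 472.5 -358.8  198.1  118.6    3.6]
```

View pics/w5.png

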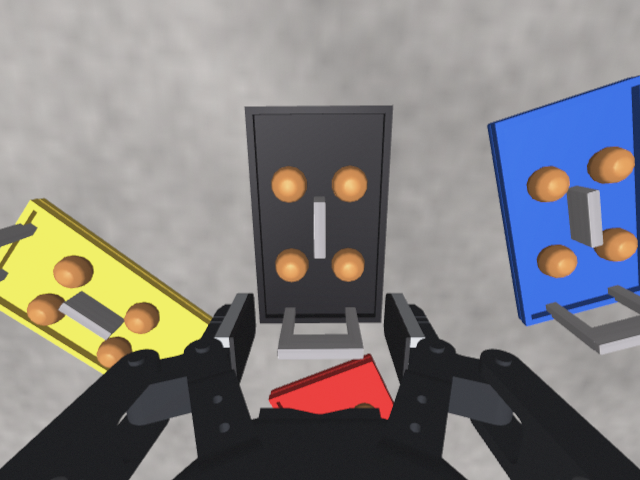

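The wrist view shows the tray bare, with the fin at (320,228) between the rolls and aligned with the fingers. I'll go down and grip the fin.

```bash
python3 -m inch '[[0.001,0.0005,-0.018,0,0,0],[0,0,-0.022,0,0,0],[0,0,-0.022,0,0,0],[0,0,-0.022,0,0,0],[0,0,-0.022,0,0,0],[0,0,-0.018,0,0,0],[0,0,-0.014,0,0,0],[0,0,-0.01,0,0,0],[0,0,-0.005,0,0,0],[0,0,0,0,0,0]]'
python3 -m inch '[[0,0,0,0,0,0],[0,0,0,0,0,0],[0,0,0,0,0,0],[0,0,0,0,0,0],[0,0,0,0,0,0],[0,0,0,0,0,0],[0,0,0,0,0,0],[0,0,0,0,0,0],[0,0,0,0,0,0],[0,0,0,0,0,0]]' 0
```

```text
time: 14.82
tool_pos: [0.4732, -0.3589, 0.0098]
ee_rot: [-0.0, 1.0, 0.028, -0.001]
ft_force: [-0.3, 0.8, -0.3]
gripper_width: 0.703
grip_force: 0.0
time: 15.65
tool_pos: [0.4741, -0.3598, 0.0116]
ee_rot: [0.001, 1.0, 0.028, 0.001]
ft_force: [-1.2, -0.1, 6.3]
gripper_width: 0.099
grip_force: 60.4
```

```bash
python3 -m inch '[[0,0,0.003,0,0,0],[0,0,0.007,0,0,0],[0,0,0.012,0,0,0],[0,0,0.018,0,0,0],[0,0,0.02,0,0,0],[0,0,0.02,0,0,0],[0,0,0.02,0,0,0],[0,0,0.017,0,0,0],[0,0,0.01,0,0,0],[0,0,0.005,0,0,0]]'
python3 -m inch '[[0,0.008,0,0,0,-0.0138],[0,0.016,0,0,0,-0.0138],[0,0.024,0,0,0,-0.0138],[0,0.025,0,0,0,-0.0138],[0,0.026,0,0,0,-0.0138],[-0.001,0.026,0,0,0,-0.0138],[-0.001,0.026,0,0,0,-0.0138],[-0.001,0.026,0,0,0,-0.0138],[-0.001,0.026,0,0,0,-0.0138],[-0.001,0.026,0,0,0,-0.0138]]'
python3 -m inch '[[-0.001,0.026,0,0,0,-0.0138],[0,0.026,0,0,0,-0.0138],[0,0.026,0,0,0,-0.0138],[0,0.026,0,0,0,-0.0138],[0,0.026,0,0,0,-0.0138],[0,0.026,0,0,0,-0.0138],[0,0.025,0,0,0,-0.0138],[0,0.02,0,0,0,-0.0138],[0,0.013,0,0,0,-0.0138],[0,0.006,0,0,0,-0.0138]]'
python3 -m inch '[[0,0,0,0,0,0],[0,0,0,0,0,0],[0,0,0,0,0,0],[0,0,0,0,0,0],[0,0,0,0,0,0],[0,0,0,0,0,0],[0,0,0,0,0,0],[0,0,0,0,0,0],[0,0,0,0,0,0],[0,0,0,0,0,0]]'
python3 - <<'E'
from h import *
s=robot.state();print(s["tool_pos"],yaw())
p,d,K,T=grab("wrist");cv2.imwrite("pics/w6.png",p[:,:,::-1]);np.savez("w6.npz",p=p,d=d,K=K,T=T);h=s["tool_pos"][2]-.0116
P=cloud(d,K,T);Z=P[...,2];m=(abs(Z-.108)<.012)&(P[...,0]>.56)
print("riser",rect(m,K,T,.11))
g=p.mean(2);print("tray",rect((g<75)&(abs(Z-.012-h)<.02)&(P[...,0]>.5),K,T,.016+h))
E
```

```text
time: 16.48
tool_pos: [0.4742, -0.3596, 0.1446]
ee_rot: [0.001, 1.0, 0.028, 0.001]
ft_force: [0.2, 0.0, -5.6]
gripper_width: 0.101
grip_force: 58.8
time: 17.32
tool_pos: [0.4673, -0.1281, 0.1416]
ee_rot: [-0.0, 0.999, -0.042, -0.001]
ft_force: [0.3, -0.2, -6.2]
gripper_width: 0.103
grip_force: 58.9
time: 18.15
tool_pos: [0.4662, 0.0928, 0.1417]
ee_rot: [-0.0, 0.994, -0.108, -0.001]
ft_force: [-0.2, -0.8, -6.1]
gripper_width: 0.103
grip_force: 58.9
time: 18.98
tool_pos: [0.4677, 0.0897, 0.1426]
ee_rot: [-0.0, 0.994, -0.11, 0.0]
ft_force: [-0.2, 0.5, -5.2]
gripper_width: 0.097
grip_force: 58.9
[0.46765705 0.08970613 0.1426421 ] -12.62253261171877
riser [591.8  61.7 165.5  14.9  77.4]
tray [525.8  77.9 123.2  71.8  80.7]
```

View pics/w6.png

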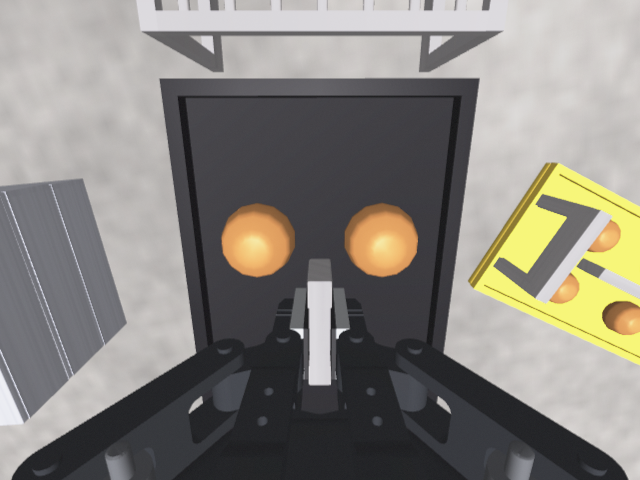

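The wrist view shows the tray's far edge (row 79) parallel to the riser's front bar (row 32) and centred on it, with a measured lateral error of 0.2 mm. I'll lower it in front of the mouth, then slip the end under.

```bash
python3 -m inch '[[0,0,-0.008,0,0,0],[0,0,-0.015,0,0,0],[0,0,-0.018,0,0,0],[0,0,-0.02,0,0,0],[0,0,-0.02,0,0,0],[0,0,-0.018,0,0,0],[0,0,-0.014,0,0,0],[0,0,-0.008,0,0,0],[0,0,-0.005,0,0,0],[0,0,0,0,0,0]]'
python3 -m inch '[[0.0039,-0.0009,0,0,0,0],[0.0059,-0.0013,0,0,0,0],[0.0078,-0.0018,0,0,0,0],[0.0078,-0.0018,0,0,0,0],[0.0059,-0.0013,0,0,0,0],[0.0029,-0.0006,0,0,0,0],[0,0,0,0,0,0],[0,0,0,0,0,0],[0,0,0,0,0,0],[0,0,0,0,0,0]]'
```

```text
time: 19.87
tool_pos: [0.4673, 0.0896, 0.0157]
ee_rot: [0.0, 0.994, -0.11, -0.001]
ft_force: [-1.0, -1.3, -6.2]
gripper_width: 0.107
grip_force: 58.7
time: 20.7
tool_pos: [0.5011, 0.0822, 0.0165]
ee_rot: [0.0, 0.994, -0.11, -0.0]
ft_force: [0.5, 0.5, -6.2]
gripper_width: 0.1
grip_force: 58.8
```

```bash
python3 -m inch '[[0,0,-0.001,0,0,0],[0,0,-0.001,0,0,0],[0,0,-0.001,0,0,0],[0,0,-0.0005,0,0,0],[0,0,-0.0005,0,0,0],[0,0,-0.0005,0,0,0],[0,0,-0.0003,0,0,0],[0,0,-0.0003,0,0,0],[0,0,0,0,0,0],[0,0,0,0,0,0]]'
```

```text
time: 21.53
tool_pos: [0.5018, 0.082, 0.0116]
ee_rot: [-0.0, 0.994, -0.11, 0.0]
ft_force: [0.1, -0.4, -4.6]
gripper_width: 0.099
grip_force: 59.1
```

Nearly seated. I'll press down half a millimetre, release and rise.

```bash
python3 -m inch '[[0,0,-0.0003,0,0,0],[0,0,-0.0003,0,0,0],[0,0,0,0,0,0],[0,0,0,0,0,0],[0,0,0,0,0,0],[0,0,0,0,0,0],[0,0,0,0,0,0],[0,0,0,0,0,0],[0,0,0,0,0,0],[0,0,0,0,0,0]]'
python3 -m inch '[[0,0,0,0,0,0],[0,0,0,0,0,0],[0,0,0,0,0,0],[0,0,0,0,0,0],[0,0,0,0,0,0],[0,0,0,0,0,0],[0,0,0,0,0,0],[0,0,0,0,0,0],[0,0,0,0,0,0],[0,0,0,0,0,0]]' 0.6
python3 -m inch '[[0,0,0.01,0,0,0],[0,0,0.02,0,0,0],[0,0,0.025,0,0,0],[0,0,0.025,0,0,0],[0,0,0.025,0,0,0],[0,0,0.025,0,0,0],[0,0,0.015,0,0,0],[0,0,0.005,0,0,0],[0,0,0,0,0,0],[0,0,0,0,0,0]]'
python3 - <<'E'
from h import *
s=robot.state();print(s["tool_pos"],yaw(),s["joint_pos"])
p,d,K,T=grab("wrist");cv2.imwrite("pics/w7.png",p[:,:,::-1])
P=cloud(d,K,T);Z=P[...,2];g=p.mean(2);sat=p.max(2).astype(int)-p.min(2)
r=(P[...,1]>0)&(P[...,1]<.18)&(sat<25)
print("fin",rect(r&(abs(Z-.034)<.006)&(P[...,0]>.45)&(P[...,0]<.55),K,T,.034))
print("hoop",rect(r&(abs(Z-.074)<.006)&(P[...,0]<.45),K,T,.076))
print("riser",rect((abs(Z-.108)<.012)&(P[...,0]>.56)&(P[...,1]>-.1)&(P[...,1]<.18),K,T,.11))
E
```

```text
time: 22.37
tool_pos: [0.5019, 0.0821, 0.0116]
ee_rot: [-0.0, 0.994, -0.11, 0.0]
ft_force: [-2.3, 0.1, 6.0]
gripper_width: 0.101
grip_force: 60.4
time: 23.2
tool_pos: [0.5018, 0.0821, 0.0109]
ee_rot: [0.0, 0.994, -0.11, -0.0]
ft_force: [0.4, 0.5, 0.2]
gripper_width: 0.602
grip_force: 0.0
time: 24.03
tool_pos: [0.5014, 0.0822, 0.1607]
ee_rot: [-0.0, 0.994, -0.11, -0.0]
ft_force: [-0.3, -0.5, -0.4]
gripper_width: 0.599
grip_force: 0.0
[0.50137396 0.08218505 0.16073239] -12.606424692239946 [-0.45050482  0.55202778  0.34268691  1.98836463 -0.29610471  0.64926383
 -1.70796411]
fin [501.4  83.1  49.6   9.4 -12.6]
hoop [414.2 102.3  69.1  14.1  77.4]
riser [612.8  57.  165.6  52.5  77.4]
```

View pics/w7.png

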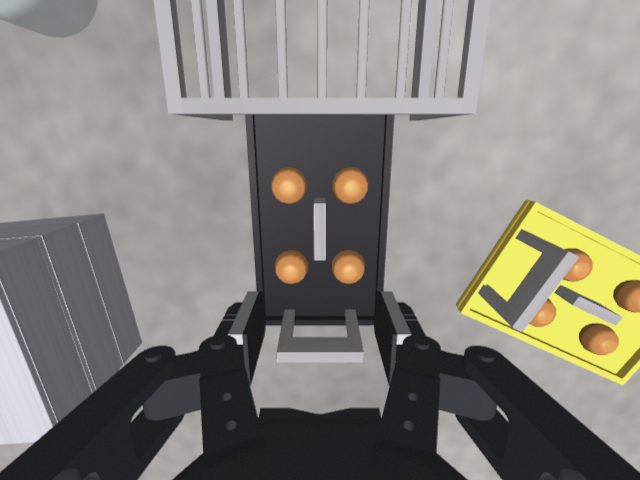

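The wrist view shows the tray set down, with its far end just under the riser's front bar, centred and parallel; the hoop is at (320,353). I'll turn 90° and go above the hoop.

```bash
python3 -m inch '[[-0.0089,0.002,0,0,0,0.08],[-0.0089,0.002,0,0,0,0.11],[-0.0089,0.002,0,0,0,0.11],[-0.0089,0.002,0,0,0,0.11],[-0.0089,0.002,0,0,0,0.11],[-0.0089,0.002,0,0,0,0.11],[-0.0089,0.002,0,0,0,0.11],[-0.0089,0.002,0,0,0,0.11],[-0.0089,0.002,0,0,0,0.11],[-0.0089,0.002,0,0,0,0.11]]' 0.45
python3 -m inch '[[0,0,0,0,0,0.11],[0,0,0,0,0,0.11],[0,0,0,0,0,0.11],[0,0,0,0,0,0.11],[0,0,0,0,0,0.061],[0,0,0,0,0,0],[0,0,0,0,0,0],[0,0,0,0,0,0],[0,0,0,0,0,0],[0,0,0,0,0,0]]'
python3 - <<'E'
from h import *
s=robot.state();print(s["tool_pos"],yaw(),s["joint_pos"])
p,d,K,T=grab("wrist");P=cloud(d,K,T);Z=P[...,2]
try: print("hoop",rect((abs(Z-.074)<.006)&(P[...,0]<.46)&(P[...,1]>.0)&(P[...,1]<.18),K,T,.076))
except Exception as e: print(e)
E
```

```text
time: 24.92
tool_pos: [0.4115, 0.1019, 0.1598]
ee_rot: [-0.0, 0.91, 0.415, -0.001]
ft_force: [-0.6, -0.0, -0.2]
gripper_width: 0.452
grip_force: 0.0
time: 25.75
tool_pos: [0.4127, 0.1021, 0.1607]
ee_rot: [-0.0, 0.781, 0.625, -0.0]
ft_force: [-0.3, -0.4, -1.1]
gripper_width: 0.448
grip_force: 0.0
[0.41269066 0.10206609 0.16073745] 77.35673172159073 [-0.22391272  0.43682893 -0.11524264  2.18808127  0.09776707  0.52170158
 -0.63393135]
hoop [410.7 104.8  70.1   9.6  77.5]
```

```bash
python3 -m inch '[[0,0.001,-0.01,0,0,0],[0,0,-0.016,0,0,0],[0,0,-0.018,0,0,0],[0,0,-0.018,0,0,0],[0,0,-0.018,0,0,0],[0,0,-0.015,0,0,0],[0,0,-0.012,0,0,0],[0,0,-0.0075,0,0,0],[0,0,0,0,0,0],[0,0,0,0,0,0]]'
python3 -m inch '[[0,0,0,0,0,0],[0,0,0,0,0,0],[0,0,0,0,0,0],[0,0,0,0,0,0],[0,0,0,0,0,0],[0,0,0,0,0,0],[0,0,0,0,0,0],[0,0,0,0,0,0],[0,0,0,0,0,0],[0,0,0,0,0,0]]' 0
```

```text
time: 26.63
tool_pos: [0.4125, 0.1027, 0.0482]
ee_rot: [-0.0, 0.78, 0.625, -0.001]
ft_force: [-0.7, -0.1, 0.6]
gripper_width: 0.449
grip_force: 0.0
time: 27.47
tool_pos: [0.412, 0.1028, 0.0491]
ee_rot: [0.0, 0.78, 0.625, -0.001]
ft_force: [-2.7, 0.7, 5.4]
gripper_width: 0.105
grip_force: 59.8
```

Gripped on the hoop. I'll slide in along the riser axis.

```bash
python3 -m inch '[[0.0039,-0.0009,0,0,0,0],[0.0059,-0.0013,0,0,0,0],[0.0078,-0.0018,0,0,0,0],[0.0088,-0.002,0,0,0,0],[0.0088,-0.002,0,0,0,0],[0.0088,-0.002,0,0,0,0],[0.0088,-0.002,0,0,0,0],[0.0078,-0.0018,0,0,0,0],[0.0059,-0.0013,0,0,0,0],[0.0029,-0.0006,0,0,0,0]]'
python3 -m inch '[[0.002,-0.0004,0,0,0,0],[0.002,-0.0004,0,0,0,0],[0.001,-0.0002,0,0,0,0],[0.001,-0.0002,0,0,0,0],[0.001,-0.0002,0,0,0,0],[0.001,-0.0002,0,0,0,0],[0,0,0,0,0,0],[0,0,0,0,0,0],[0,0,0,0,0,0],[0,0,0,0,0,0]]'
python3 - <<'E'
from h import *
s=robot.state();t=np.array(s["tool_pos"]);a=np.radians(-12.6);u=np.array([np.cos(a),np.sin(a)]);r=t[:2]-[.5846,.0633]
print("along",r@u+.092,"lat",r@[-u[1],u[0]],yaw())
E
```

```text
time: 28.3
tool_pos: [0.477, 0.0875, 0.0491]
ee_rot: [-0.002, 0.78, 0.626, -0.004]
ft_force: [-15.4, 3.2, 18.2]
gripper_width: 0.103
grip_force: 61.8
time: 29.13
tool_pos: [0.484, 0.0861, 0.0491]
ee_rot: [-0.002, 0.78, 0.626, -0.005]
ft_force: [-14.7, 2.7, 17.0]
gripper_width: 0.103
grip_force: 61.6
along -0.01115500631281599 lat 0.0002963178066922648 77.5174032238169
```

```bash
python3 -m inch '[[0,0,0.0005,0,0,0],[0.001,-0.0002,0.0005,0,0,0],[0.001,-0.0002,0,0,0,0],[0.001,-0.0002,0,0,0,0],[0.001,-0.0002,0,0,0,0],[0.001,-0.0002,0,0,0,0],[0,0,0,0,0,0],[0,0,0,0,0,0],[0,0,0,0,0,0],[0,0,0,0,0,0]]'
python3 - <<'E'
from h import *
s=robot.state();t=np.array(s["tool_pos"]);a=np.radians(-12.6);u=np.array([np.cos(a),np.sin(a)]);r=t[:2]-[.5846,.0633]
print("along",r@u+.092,"lat",r@[-u[1],u[0]],yaw())
E
```

```text
time: 29.97
tool_pos: [0.4955, 0.0843, 0.0494]
ee_rot: [0.0, 0.781, 0.625, -0.0]
ft_force: [-1.1, 0.2, -4.0]
gripper_width: 0.104
grip_force: 58.4
along 0.00045950029678605564 lat 0.0010313576076742806 77.3781507220403
```

```bash
python3 -m inch '[[0,0,-0.0004,0,0,0],[0.001,-0.0002,0,0,0,0],[0.001,-0.0002,0,0,0,0],[0.001,-0.0002,0,0,0,0],[0,0,0,0,0,0],[0,0,0,0,0,0],[0,0,0,0,0,0],[0,0,0,0,0,0],[0,0,0,0,0,0],[0,0,0,0,0,0]]'
python3 - <<'E'
from h import *
p,d,K,T=grab("side");cv2.imwrite("pics/side8.png",cv2.resize(p[190:310,170:350],None,fx=4,fy=4,interpolation=2)[:,:,::-1])
E
```

```text
time: 30.8
tool_pos: [0.4966, 0.0841, 0.0491]
ee_rot: [-0.001, 0.78, 0.625, -0.002]
ft_force: [-4.6, 0.4, 1.6]
gripper_width: 0.103
grip_force: 59.4
```

View pics/side8.png

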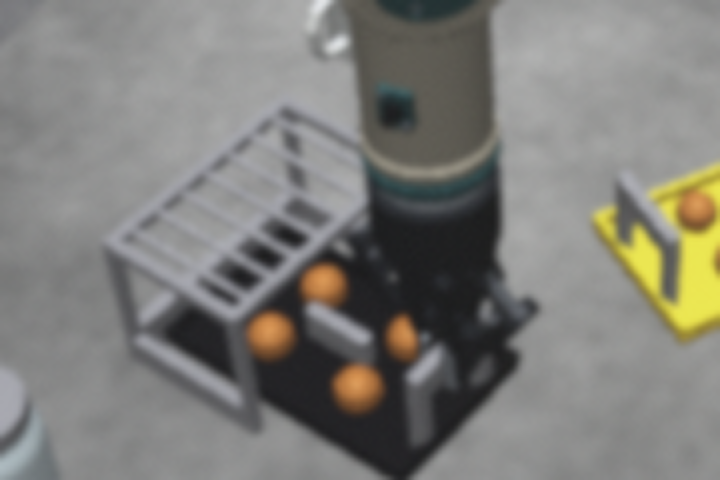

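The crop shows the tray straight inside the riser, but not whether it touches the stop. I'll push on gently until the force shows contact.

```bash
for i in 1; do python3 -m inch '[[0.0005,-0.0001,0,0,0,0],[0.0005,-0.0001,0,0,0,0],[0.0005,-0.0001,0,0,0,0],[0.0005,-0.0001,0,0,0,0],[0,0,0,0,0,0],[0,0,0,0,0,0],[0,0,0,0,0,0],[0,0,0,0,0,0],[0,0,0,0,0,0],[0,0,0,0,0,0]]'; done
```

```text
time: 31.68
tool_pos: [0.4977, 0.0839, 0.0491]
ee_rot: [-0.001, 0.78, 0.626, -0.002]
ft_force: [-6.7, 1.2, 5.0]
gripper_width: 0.104
grip_force: 59.7
```

```bash
python3 -m inch '[[0.0005,-0.0001,0.0002,0,0,0],[0.0005,-0.0001,0,0,0,0],[0.0005,-0.0001,0,0,0,0],[0.0005,-0.0001,0,0,0,0],[0,0,0,0,0,0],[0,0,0,0,0,0],[0,0,0,0,0,0],[0,0,0,0,0,0],[0,0,0,0,0,0],[0,0,0,0,0,0]]'
python3 -m inch '[[0.0005,-0.0001,0,0,0,0],[0.0005,-0.0001,0,0,0,0],[0.0005,-0.0001,0,0,0,0],[0.0005,-0.0001,0,0,0,0],[0,0,0,0,0,0],[0,0,0,0,0,0],[0,0,0,0,0,0],[0,0,0,0,0,0],[0,0,0,0,0,0],[0,0,0,0,0,0]]'
```

```text
time: 32.52
tool_pos: [0.4977, 0.0838, 0.0491]
ee_rot: [-0.002, 0.78, 0.626, -0.004]
ft_force: [-11.4, 3.1, 6.2]
gripper_width: 0.107
grip_force: 60.1
time: 33.35
tool_pos: [0.4976, 0.0838, 0.0491]
ee_rot: [-0.003, 0.78, 0.626, -0.005]
ft_force: [-15.0, 4.2, 10.4]
gripper_width: 0.107
grip_force: 60.8
```

```bash
python3 -m inch '[[0.0005,-0.0001,0.0003,0,0,0],[0.0005,-0.0001,0.0003,0,0,0],[0.0005,-0.0001,0,0,0,0],[0.0005,-0.0001,0,0,0,0],[0,0,0,0,0,0],[0,0,0,0,0,0],[0,0,0,0,0,0],[0,0,0,0,0,0],[0,0,0,0,0,0],[0,0,0,0,0,0]]'
```

```text
time: 34.18
tool_pos: [0.4976, 0.0838, 0.0491]
ee_rot: [-0.004, 0.78, 0.626, -0.006]
ft_force: [-18.4, 5.5, 9.2]
gripper_width: 0.107
grip_force: 60.8
```

The tray stays put while the force rises to 19 N, more than friction could account for, so it is against the stop. I'll unload the push, let go and rise.

```bash
python3 -m inch '[[-0.001,0.0002,0,0,0,0],[-0.001,0.0002,0,0,0,0],[-0.001,0.0002,0,0,0,0],[-0.001,0.0002,0,0,0,0],[-0.001,0.0002,0,0,0,0],[0,0,0,0,0,0],[0,0,0,0,0,0],[0,0,0,0,0,0],[0,0,0,0,0,0],[0,0,0,0,0,0]]'
python3 -m inch '[[0,0,0,0,0,0],[0,0,0,0,0,0],[0,0,0,0,0,0],[0,0,0,0,0,0],[0,0,0,0,0,0],[0,0,0,0,0,0],[0,0,0,0,0,0],[0,0,0,0,0,0],[0,0,0,0,0,0],[0,0,0,0,0,0]]' 0.45
python3 -m inch '[[0,0,0.01,0,0,0],[0,0,0.015,0,0,0],[0,0,0.02,0,0,0],[0,0,0.02,0,0,0],[0,0,0.02,0,0,0],[0,0,0.025,0,0,0],[-0.005,0,0.025,0,0,0],[-0.005,0,0.02,0,0,0],[-0.005,0,0.01,0,0,0],[-0.005,0,0,0,0,0]]'
python3 -m inch '[[-0.005,0,0.02,0,0,0],[-0.01,-0.02,0.02,0,0,0],[-0.01,-0.03,0.02,0,0,0],[-0.01,-0.03,0.02,0,0,0],[0,-0.03,0.02,0,0,0],[0,-0.03,0,0,0,0],[0,-0.03,0,0,0,0],[0,-0.02,0,0,0,0],[0,-0.01,0,0,0,0],[0,0,0,0,0,0]]'
python3 - <<'E'
from h import *
for n,b in(("top",(205,120,320,300)),("side",(170,190,350,320))):
    p,d,K,T=grab(n);cv2.imwrite(f"pics/{n}9.png",p[:,:,::-1]);P=cloud(d,K,T);Z=P[...,2];q=p.astype(int);g=q.mean(2);sat=q.max(2)-q.min(2)
    r=np.zeros(g.shape,bool);r[b[1]:b[3],b[0]:b[2]]=1;r&=(sat<25)
    def t(k,m,z):
        try: print(n,k,rect(m,K,T,z))
        except Exception as e: print(n,k,"none")
    t("riser",r&(abs(Z-.11)<.01),.11); t("hoop",r&(abs(Z-.073)<.008)&(P[...,0]<.52),.076); t("fin",r&(abs(Z-.034)<.007)&(g>95)&(P[...,0]<.63)&(abs(P[...,1]-.063)<.02),.034)
    t("tray dark",r&(g<75)&(Z<.025),.016)
    for k,z,bb in(("pile",.12,(60,150,260,290) if n=="top" else (150,280,320,430)),("jar",.085,(160,100,215,160) if n=="top" else(145,278,188,325)),("mug",.085,(355,125,420,185) if n=="top" else(240,165,280,208))):
        rr=np.zeros(g.shape,bool);rr[bb[1]:bb[3],bb[0]:bb[2]]=1;t(k,rr&(abs(Z-z)<.01),z)
cv2.imwrite("pics/f9.png",np.hstack([cv2.resize(cv2.imread("pics/top9.png")[120:300,200:330],None,fx=2.9,fy=2.9,interpolation=2),cv2.resize(cv2.imread("pics/side9.png")[190:364,180:320],None,fx=3,fy=3,interpolation=2)]))
E
```

```text
time: 35.02
tool_pos: [0.4978, 0.0839, 0.0494]
ee_rot: [-0.002, 0.78, 0.626, -0.003]
ft_force: [-7.9, 2.7, -0.0]
gripper_width: 0.105
grip_force: 59.3
time: 35.85
tool_pos: [0.5011, 0.0833, 0.0498]
ee_rot: [0.0, 0.78, 0.625, -0.001]
ft_force: [-0.4, -0.8, 0.8]
gripper_width: 0.453
grip_force: 0.0
time: 36.68
tool_pos: [0.482, 0.0836, 0.2172]
ee_rot: [0.001, 0.781, 0.625, 0.001]
ft_force: [0.3, -0.7, 0.2]
gripper_width: 0.446
grip_force: 0.0
time: 37.52
tool_pos: [0.4452, -0.1189, 0.3137]
ee_rot: [-0.001, 0.782, 0.624, -0.002]
ft_force: [-0.2, 0.1, -0.4]
gripper_width: 0.45
grip_force: 0.0
top riser [643.9  78.3 111.6 105.2 -12.8]
top hoop [495.8  86.5  60.   11.   77. ]
top fin [580.9  61.9  43.   10.6 -12.9]
top tray dark [565.8  92.8  98.6  67.7  -9.7]
top pile [488.2 327.9 139.8 104.5  -8.1]
top jar [721.6 236.9  64.1  62.1  55.5]
top mug [ 711.5 -254.2   74.7   30.8    0.9]
side riser [636.   50.8 172.7 116.3  77.1]
side hoop [491.5  85.1  75.8  15.9  77.8]
side fin [584.5  63.2  49.2  14.2 -13.4]
side tray dark [563.3  68.9 164.3 124.6 -12.7]
side pile [486.2 332.4 144.3 103.7  -8.1]
side jar [720.2 242.   69.4  61.7 -42. ]
side mug [ 708.1 -229.2   87.9   74.6  -51.5]
```

Run:
```python
import cv2
print(cv2.imread("pics/f9.png").shape)
```

```text
(522, 797, 3)
```

View pics/f9.png

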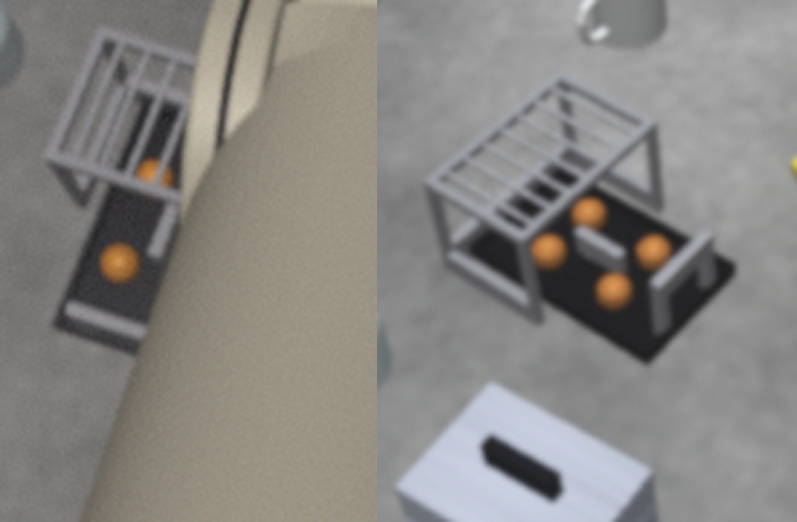

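The tray is straight in the riser, with its far end dark against the stop. The fin is within about 2 mm of the home point. The pile, jar and mug read as before; the arm hides part of the mug in the top view. The gripper is clear.

```bash
python3 -c "
from cell import robot
print(robot.hand_in())"
```

```text
the job is handed in; nothing more can be done
None
```

The job is handed in at about 38 s: the cover sits squarely on the pile, the tray is against the riser's back stop, and the jar and mug have not moved (the hand-in gave no verdict).

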